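Make up two sample-collection kits

TASK

Make up the two sample-collection kits from the stock standing on the bench: the fixative bottle, the slide mailer and one sample tube go in the tray with three compartments, the specimen jar and the other sample tube in the tray with two. Stand each thing upright in a compartment of its own, the bottle and the jar in the wide ones; set things down rather than dropping them and tip nothing over. Leave the tube rack and the rotor bucket where they stand.

Things in the scene. Friction and masses are not known exactly. Their poses are not given: they have to be found in the camera images.
- tray_three: long grey plastic kit tray, loose, 0.4 kg, 82 (its x) by 186 mm (its y), 22 mm high, open on top; floor, walls and partitions 4 mm thick, 5 mm rim. Three compartments in a row along y, each 74 mm long in x and centred at x = 0: a wide one (74 mm in y) centred at y = -52 mm, two narrow ones (48 mm in y) centred at y = +13 and +65 mm. Origin: centre of its underside, z up.
- tray_two: short grey plastic kit tray, loose, 0.4 kg, 82 (its x) by 134 mm (its y), 22 mm high, open on top; floor, walls and partition 4 mm thick, 5 mm rim. Two compartments along y, each 74 mm long in x and centred at x = 0: a wide one (74 mm in y) centred at y = -26 mm, a narrow one (48 mm in y) centred at y = +39 mm. Origin: centre of its underside, z up.
- bottle: fixative bottle: off-white round plastic bottle with a narrow neck, 92 mm tall, about 110 g; straight body 54 mm across up to 58 mm, then sloping shoulders to a small white cap 28 mm across from 74 to 92 mm up. Fits only a wide compartment. Origin: centre of its underside, z up.
- jar: specimen jar: squat round pot 66 mm tall, about 90 g; frosted body 56 mm across, wide ribbed white screw lid 60 mm across from 51 to 66 mm up. Fits only a wide compartment. Origin: centre of its underside, z up.
- mailer: slide mailer: upright rectangular plastic box for ten microscope slides with a white snap cap, the only rectangular stock item, 86 mm tall, about 85 g; body 44 mm (its x) by 30 mm (its y), cap 46 by 32 mm from 68 to 86 mm up. Stands on end; fits a narrow compartment best with its x along the tray's x. Origin: centre of its underside, z up.
- tube_a: 30 ml sample tube, one of two exactly alike (either may go in either kit): slim, round, flat-bottomed and standing upright by itself, frosted body 27 mm across with a ribbed white screw cap 29 mm across from 73 to 93 mm up; 93 mm tall, about 40 g. Origin: centre of its underside, z up.
- tube_b: 30 ml sample tube, one of two exactly alike (either may go in either kit): slim, round, flat-bottomed and standing upright by itself, frosted body 27 mm across with a ribbed white screw cap 29 mm across from 73 to 93 mm up; 93 mm tall, about 40 g. Origin: centre of its underside, z up.
- tube_rack: bystander: dark blue tube rack 130 mm (x) by 82 mm (y) full of tubes with yellow and teal caps, 118 mm tall in all, loose, 0.6 kg, at the left edge of the work. Origin: centre of its underside.
- rotor_bucket: bystander: metal centrifuge bucket, a cluster of four steel cups with a pivot on each side, about 74 by 88 mm and 95 mm tall, loose, 0.75 kg, at the right edge of the work. Origin: centre of its underside.
Not all that is in view belongs to the job. Leave any orange look-alike of the tube_a alone.

How it is judged:
By the outcome, as a careful person would: the job done as asked, in the order asked, and still so for the second after the job is handed in, with the robot touching nothing.
It also fails if it takes over 136 s, if anything falls off the work surface, if the arm or the gripper's body presses on something with over 40 N, if the wrist force passes 120 N, or if a joint passes its speed limit or range.

ROBOT

A 6-joint arm with a two-finger parallel gripper is mounted at the origin on the work surface. World frame = base frame: x ahead of the robot, y to its left, z up, the work surface at z = 0. Lengths are in m, angles in degrees, forces in N, time in s.
With the tool pointing down it reaches from about 0.35 to 0.875 m from the base axis. Payload 4.2 kg.
Tool frame: the origin (TCP) lies on the centre line of the jaws, within the pads' length; the fingertips stand 25 mm ahead of it and the grasp point (between the pads) lies 6 mm ahead of it; z points along the fingers, y is the line along which they close (so a half turn about z gives the same grasp; the last joint's range is limited). The gripper opens to 87 mm and grips with 3 to 60 N. Pads are 19 mm wide; open, the fingers measure 117 mm over their backs; the gripper's body (75 mm by 190 mm) begins 51 mm behind the grasp point.
Start: joints at [82.941, 22.042, 0.453, 0, -68.411, -14.817], TCP at [0.233, 0.58, 0.248] pointing down, gripper open.
Joint ranges: [-179.83, 179.83], [-69.29, 118.12], [-61.27, 80.66], [-181.25, 117.63], [-171.15, -9.14], [-177.46, 177.46]. Speed limits (degrees/s): [159.86, 159.86, 180, 180, 180, 180].

INTERFACE

Orientations are given as a 3x3 rotation matrix whose columns are the frame's x, y, z axes.
In Python, from station import r gives the robot as it stands.
- The arm moves only by the tool move_arm, never from a script. Its argument "series" is a list of rows, each an object with "grip": the opening, from 0 (shut) to 1 (fully open); "xyz": the shift along the tool's x, y, z in mm, a list of three; "angular": the turn, a rotation vector about the tool's x, y, z in rad, a list of three. A call has 1 to 10 rows; each row is the pose to reach, as a shift and turn from the pose commanded when the call began, along the tool's axes at that moment; what a row does not reach only later rows make up. A row lasts 1/10 s, in which the tool goes at most 50 mm and 8.59 degrees, less where a joint would pass 70% of its speed; a pose out of reach is approached as far as the arm can. A call with a gripper value outside its range is refused whole. The fingers move at their own pace and stop on an object; the grip force is fixed at half the most. Time passes only in rows, so rows that repeat a pose let the fingers close. It gives the time, the measured TCP pose, the force, the opening and the grip force at its end, in the units of the state.
- r.sense(): the state, without advancing time (a new reading comes with each control period).
- r.capture(name): name is "scene" or "top"; returns a dict with "img" (400x640x3 uint8, red, green, blue), "camera_matrix" (3x3 intrinsics, pixels), "k1" (the pictures are not rectified: a ray, as slopes to the right and down, at radius r is drawn at 1 + k1 r^2 times it, then the intrinsics apply), "rvec" (rotation vector, rad) and "tvec" (3), from world to camera coordinates, as OpenCV has them. Camera axes: x right, y down, z forward; pixel columns grow to the right and rows downward; lengths in m; the calibration is good to about 2 mm. A picture is of the moment at which its call begins. There is no depth.
- r.finish_job(): hands the job in; it is judged then, once.
The state is a dict: "time_s": time; "joints": joint angles; "joint_velocities": joint speeds; "effort": joint torques, N m; "tcp_pos": TCP position; "ee_rot": TCP orientation; "wrist_force": force on the tool from outside, world axes, zero at the start; "moment": the same for the moment, N m; "gripper_width": opening from 0.0 (shut) to 1.0 (fully open); "gripper_force": force on a finger pad.
Only numpy, scipy, OpenCV 4.12 (cv2) and the standard library are available. Lean on these libraries where they do the work, as an engineer would, in place of code of your own. Each camera call takes 0.05 s, during which the arm holds its last target. There are 200 camera calls.

## Working session

There is one attempt and no reset: what is moved stays moved. The work goes in short steps, Python scripts to look and compute and a tool call to move; the robot and the scene stay as the last step left them, time stands still between calls to the robot, and variables do not carry over. Pictures are saved under pics/ and viewed, at most 14 in all, crops included, and the job is handed in when it is done.

Besides the shell and the picture viewer there is one more tool, called after "Emit:" as a command line: name --argument value ..., lists and objects as JSON in quotes. move_arm: Moves the arm, as the interface text tells. Its arguments: {"type":"object","properties":{"series":{"type":"array"}},"required":["series"]}

```bash
mkdir -p pics; cat > h.py <<'E'
from station import r
import numpy as np, cv2
def cap(n):
    c=r.capture(n); c['R']=cv2.Rodrigues(np.array(c['rvec'],float))[0]; c['t']=np.array(c['tvec'],float).ravel(); c['K']=np.array(c['camera_matrix'],float); return c
def dist(c): return np.array([c['k1'],0,0,0,0],float)
def ray(c,p,z):
    u=cv2.undistortPoints(np.array(p,float).reshape(-1,1,2),c['K'],dist(c)).reshape(-1,2)
    d=np.c_[u,np.ones(len(u))]@c['R']; o=-c['R'].T@c['t']
    return o+d*((z-o[2])/d[:,2])[:,None]
def proj(c,P): return cv2.projectPoints(np.array(P,float).reshape(-1,1,3),c['R'],c['t'],c['K'],dist(c))[0].reshape(-1,2)
def save(c,n,box=None,s=1):
    i=c['img'][...,::-1]
    if box: x0,y0,x1,y1=box; i=i[y0:y1,x0:x1]
    cv2.imwrite(f'pics/{n}.png',cv2.resize(i,None,fx=s,fy=s,interpolation=cv2.INTER_CUBIC))
E
python3 - <<'E'
from h import *
for n in('top','scene'):
    c=cap(n); save(c,n+'0',None,1.25); np.save(f'{n}0.npy',c,allow_pickle=True)
    print(n,-c['R'].T@c['t'],c['R'][2],c['K'][0,0],c['k1'])
s=r.sense(); print(s['tcp_pos'],s['ee_rot'],s['time_s'],s['gripper_width'])
E
```

```text
top [ 3.00218682e-01 -5.95259736e-04  1.12777705e+00] [ 0.1900526  -0.00414852 -0.98176514] 362.74270701173447 -0.07485715823720901
scene [0.95640369 0.40072395 1.04015761] [-0.39289821 -0.32882659 -0.85878057] 448.64960413555616 -0.07999863861387238
[0.23267479 0.57954274 0.24657572] [[ 9.27925566e-01 -3.72764973e-01 -6.47531260e-04]
 [-3.72765525e-01 -9.27923738e-01 -1.84361789e-03]
 [ 8.63765460e-05  1.95211751e-03 -9.99998091e-01]] 0.1 0.9987923128983838
```

View pics/top0.png

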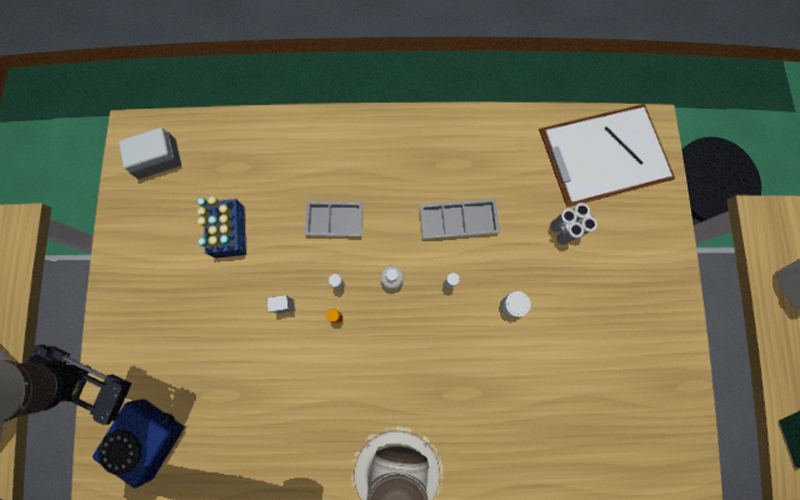

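View pics/scene0.png

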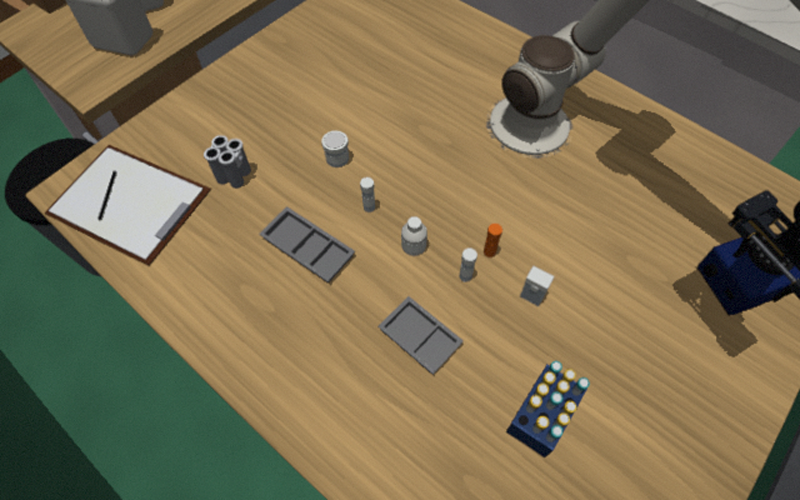

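Top view (shown at 1.25×): tray_two (334,220), tray_three (459,219), bottle (392,277), white-capped tubes (335,282) and (452,280), jar (517,304), mailer (279,304), rack (222,228), bucket (573,224).

The tube-like candidates are (335,282), (452,280) and orange (333,316). The two white-capped, frosted ones fit the description, so the orange one stays. I'll confirm that in a crop and measure.

```bash
python3 - <<'E'
from h import *
c=np.load('top0.npy',allow_pickle=True).item(); save(c,'crop_top',(205,150,440,270),3.4)
for n in('top','scene'):
    c=np.load(n+'0.npy',allow_pickle=True).item()
    hsv=cv2.cvtColor(c['img'],cv2.COLOR_RGB2HSV)
    for nm,m in(('white',(hsv[...,1]<45)&(hsv[...,2]>165)),('grey',(hsv[...,1]<60)&(hsv[...,2]>50)&(hsv[...,2]<=165))):
        k,l,st,ce=cv2.connectedComponentsWithStats(m.astype(np.uint8),connectivity=4)
        for i in range(1,k):
            x,y,w,h,a=st[i]
            if 25<a<4000 and (150<x<480 if n=='top' else 150<x<500) and (150<y<270 if n=='top' else 90<y<330):
                print(n,nm,st[i],ce[i].round(1),ray(c,ce[i],.09 if nm=='white' else .022)[0].round(4))
E
```

```text
top white [450 163  28  27 232] [462.7 175.8] [ 0.5901 -0.4442  0.09  ]
top white [306 213  15  12 116] [312.7 218.5] [0.4662 0.0078 0.09  ]
top white [358 218  10  10  79] [362.3 222.6] [ 0.4524 -0.1356  0.09  ]
top white [263 219  10  10  80] [267.4 223.5] [0.4531 0.1389 0.09  ]
top white [405 233  20  20 318] [414.3 242.7] [ 0.3919 -0.2838  0.09  ]
top white [214 236  16  13 170] [221.4 242.2] [0.4002 0.2709 0.09  ]
top grey [ 336  159   64   32 1728] [367.1 174.7] [ 0.6153 -0.1655  0.022 ]
top grey [163 160  17   8  44] [170.2 163.9] [0.6603 0.4652 0.022 ]
top grey [ 244  161   47   29 1268] [266.7 174.7] [0.619  0.1523 0.022 ]
top grey [440 170  25  26 241] [449.3 184.4] [ 0.5809 -0.4269  0.022 ]
top grey [460 172   7   8  29] [462.8 175.4] [ 0.6103 -0.4736  0.022 ]
top grey [457 180   8   8  27] [460.7 183.4] [ 0.584  -0.4642  0.022 ]
top grey [305 215  18  18 154] [313.7 225.3] [0.4557 0.0053 0.022 ]
top grey [355 222   9  10  40] [358.  227.6] [ 0.447  -0.1307  0.022 ]
top grey [266 224  10   8  38] [271.4 228.5] [0.4474 0.1355 0.022 ]
top grey [219 237  17  14  88] [229.4 24
[... 1478 characters left out ...]
 134   8   7  28] [195.8 137. ] [ 0.5704 -0.4153  0.022 ]
scene grey [289 147  11  23 186] [294.5 158.6] [ 0.4429 -0.1427  0.022 ]
scene grey [ 208  166   76   60 1961] [245.9 195.4] [ 0.6161 -0.1607  0.022 ]
scene grey [321 178  21  27 390] [330.9 191.5] [0.4606 0.0047 0.022 ]
scene grey [368 205  13  21 175] [373.1 215.4] [0.446  0.1348 0.022 ]
scene grey [416 222  23  23 284] [426.5 233.3] [0.3998 0.2704 0.022 ]
scene grey [ 303  237   67   62 2016] [336.2 267.8] [0.62  0.154 0.022]
scene grey [458 309   7   7  35] [460.7 312.6] [0.5206 0.4475 0.022 ]
scene grey [437 321   7   7  31] [439.6 324.2] [0.575  0.4241 0.022 ]
scene grey [421 324   7   6  26] [423.6 326.8] [0.6036 0.3989 0.022 ]
```

View pics/crop_top.png

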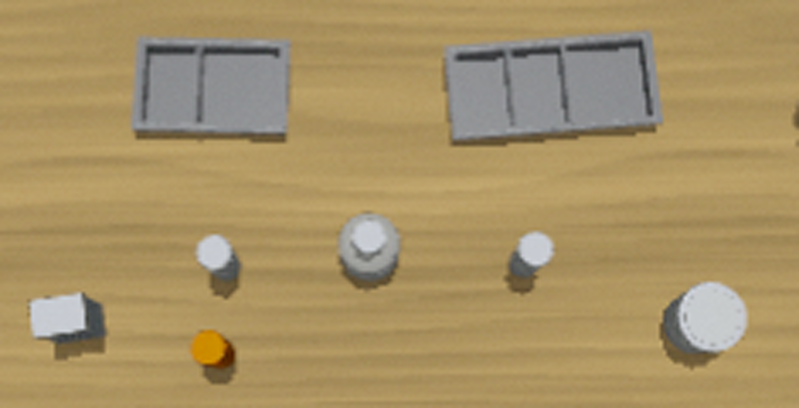

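The crop confirms it: white-capped tubes at crop (215,252) and (535,250), the orange look-alike at (210,348), and the mailer with its long side along the world y. In both trays the wide compartment is on the right.

```bash
python3 - <<'E'
from h import *
T=np.load('top0.npy',allow_pickle=True).item();S=np.load('scene0.npy',allow_pickle=True).item()
def tri(a,b):
    A=[];B=[]
    for c,p in((T,a),(S,b)):
        o=-c['R'].T@c['t']; d=ray(c,p,0)[0]-o; d/=np.linalg.norm(d); M=np.eye(3)-np.outer(d,d); A.append(M);B.append(M@o)
    x=np.linalg.solve(sum(A),sum(B)); return x
for n,a,b,h in(('bottle',(312.7,218.0),(331,177.3),.088),('tubeR',(362.3,222.6),(293,145.5),.088),('tubeL',(267.4,223.5),(375.4,203.1),.088),('jar',(414.3,242.7),(267.2,111.8),.062),('mailer',(221.4,242.2),(431.9,221.2),.083)):
    print(n,tri(a,b).round(4),ray(T,a,h)[0,:2].round(4),ray(S,b,h)[0,:2].round(4))
for n,c in(('top',T),('scene',S)):
    hsv=cv2.cvtColor(c['img'],cv2.COLOR_RGB2HSV)
    for nm,m,pts,z in(('tray2',hsv[...,1]<70,(266.7,174.7) if n=='top' else (336.2,267.8),.022),('tray3',hsv[...,1]<70,(367,174.7) if n=='top' else (245.9,195.4),.022),('mailcap',(hsv[...,1]<45)&(hsv[...,2]>165),(221,242) if n=='top' else (431.9,219),.086)):
        k,l,st,ce=cv2.connectedComponentsWithStats(m.astype(np.uint8),connectivity=8)
        i=l[int(pts[1]),int(pts[0])]
        cn=max(cv2.findContours((l==i).astype(np.uint8),0,cv2.CHAIN_APPROX_NONE)[0],key=len).reshape(-1,2)
        w=ray(c,cn,z)[:,:2].astype(np.float32)*1000
        R=cv2.minAreaRect(w); print(n,nm,i,np.round(R[0],1),np.round(R[1],1),round(R[2],1))
E
```

```text
bottle [0.466  0.0078 0.0996] [0.468  0.0077] [0.4598 0.0032]
tubeR [ 0.4513 -0.1348  0.0965] [ 0.4526 -0.136 ] [ 0.4468 -0.1395]
tubeL [0.4522 0.138  0.0962] [0.4534 0.1391] [0.4478 0.1357]
jar [ 0.3937 -0.2897  0.0682] [ 0.3943 -0.2915] [ 0.3901 -0.2941]
mailer [0.4005 0.2711 0.0888] [0.401  0.2728] [0.3972 0.2701]
top tray2 93 [618.5 151.9] [145.6  91.9] 89.1
top tray3 91 [ 616.  -165.6] [ 92.3 197.7] 4.0
top mailcap 22 [400.6 271.9] [31.3 45. ] 7.6
scene tray2 106 [618.6 151.9] [144.1  91.8] 87.8
scene tray3 24 [ 614.6 -165.4] [ 92.3 198.5] 4.1
scene mailcap 20 [398.9 270.3] [31.6 45.2] 9.2
```

```bash
cat > go.py <<'E'
import sys
from h import *
from scipy.spatial.transform import Rotation as Ro
x,y,z,p=map(float,sys.argv[1:5]); s=r.sense(); R=np.array(s['ee_rot']); a=np.radians(p)
G=np.array([[np.cos(a),np.sin(a),0],[np.sin(a),-np.cos(a),0],[0,0,-1]])
print('shift mm',(R.T@(np.array([x,y,z])-1000*np.array(s['tcp_pos']))).round(1),'turn',Ro.from_matrix(R.T@G).as_rotvec().round(3),'t',s['time_s'],'w',round(s['gripper_width'],3),'j6',round(s['joints'][5],1))
E
python3 go.py 463 6 200 -90
```

```text
shift mm [427.5 446.3  47.5] turn [ 2.000e-03 -1.000e-03  1.189e+00] t 0.1 w 0.999 j6 -14.8
```

Emit:
move_arm --series '[{"grip": 1,"xyz": [30,32,4],"angular": [0,0,0.1]},{"grip": 1,"xyz": [62,65,8],"angular": [0,0,0.22]},{"grip": 1,"xyz": [94,98,12],"angular": [0,0,0.34]},{"grip": 1,"xyz": [126,131,16],"angular": [0,0,0.46]},{"grip": 1,"xyz": [158,164,20],"angular": [0,0,0.58]},{"grip": 1,"xyz": [190,197,24],"angular": [0,0,0.7]},{"grip": 1,"xyz": [222,230,28],"angular": [0,0,0.82]},{"grip": 1,"xyz": [254,263,32],"angular": [0,0,0.94]},{"grip": 1,"xyz": [286,296,36],"angular": [0,0,1.06]},{"grip": 1,"xyz": [318,329,40],"angular": [0,0,1.19]}]'

```text
time_s: 1.1
tcp_pos: [0.4054, 0.1543, 0.2074]
ee_rot: [[-0.006, -1.0, 0.0], [-1.0, 0.006, 0.0], [-0.0, -0.0, -1.0]]
wrist_force: [1.1, 0.5, 0.8]
gripper_width: 1.001
gripper_force: 0.0
```

```bash
python3 go.py 463 6 160 -90
```

```text
shift mm [148.  -58.4  47.4] turn [-0.     0.    -0.006] t 1.1 w 1.001 j6 -42.8
```

Emit:
move_arm --series '[{"grip": 1,"xyz": [40,-16,13],"angular": [0,0,0]},{"grip": 1,"xyz": [80,-32,26],"angular": [0,0,0]},{"grip": 1,"xyz": [120,-47,38],"angular": [0,0,0]},{"grip": 1,"xyz": [148,-58,47],"angular": [0,0,0]},{"grip": 1,"xyz": [148,-58,60],"angular": [0,0,0]},{"grip": 1,"xyz": [148,-58,95],"angular": [0,0,0]},{"grip": 1,"xyz": [148,-58,130],"angular": [0,0,0]},{"grip": 1,"xyz": [148,-58,148],"angular": [0,0,0]},{"grip": 1,"xyz": [148,-58,154],"angular": [0,0,0]},{"grip": 1,"xyz": [148,-58,154],"angular": [0,0,0]}]'

```text
time_s: 2.1
tcp_pos: [0.4629, 0.008, 0.0529]
ee_rot: [[-0.001, -1.0, -0.002], [-1.0, 0.001, -0.001], [0.001, 0.002, -1.0]]
wrist_force: [-0.6, 0.3, -0.2]
gripper_width: 1.002
gripper_force: 0.0
```

```bash
python3 - <<'E'
from h import *
c=cap('scene'); save(c,'b1',(230,90,480,280),3)
E
python3 go.py 463 6 53 -90
```

```text
shift mm [2.3 0.6 0.8] turn [-0.    -0.    -0.001] t 2.15 w 1.001 j6 -21.2
```

View pics/b1.png

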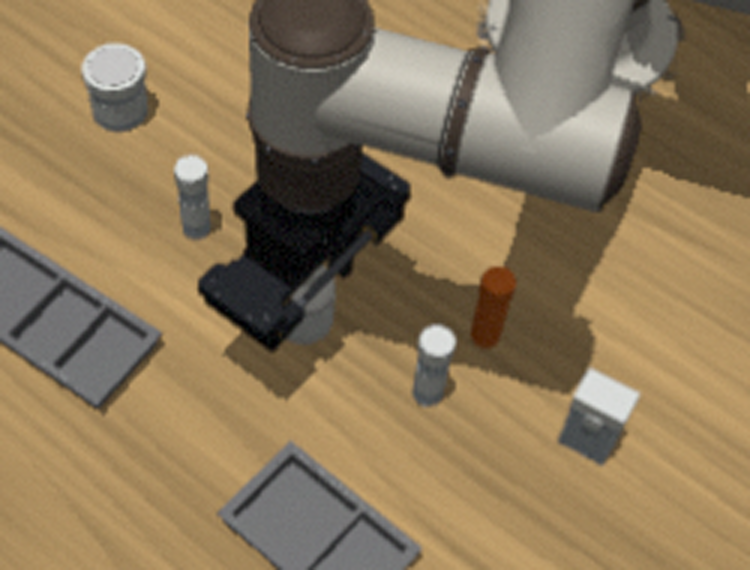

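The jaws straddle the bottle (crop 315,310) and nothing else is disturbed. Closing and lifting now.

Emit:
move_arm --series '[{"grip": 0.4,"xyz": [0,0,0],"angular": [0,0,0]},{"grip": 0.4,"xyz": [0,0,0],"angular": [0,0,0]},{"grip": 0.4,"xyz": [0,0,0],"angular": [0,0,0]},{"grip": 0.4,"xyz": [0,0,0],"angular": [0,0,0]},{"grip": 0.4,"xyz": [0,0,0],"angular": [0,0,0]},{"grip": 0.4,"xyz": [0,0,0],"angular": [0,0,0]},{"grip": 0.4,"xyz": [0,0,0],"angular": [0,0,0]}]'

```text
time_s: 2.85
tcp_pos: [0.4631, 0.0081, 0.0538]
ee_rot: [[-0.001, -1.0, -0.0], [-1.0, 0.001, -0.0], [0.0, 0.0, -1.0]]
wrist_force: [-1.9, 0.9, 3.4]
gripper_width: 0.615
gripper_force: 30.0
```

Emit:
move_arm --series '[{"grip": 0.4,"xyz": [0,0,-10],"angular": [0,0,0]},{"grip": 0.4,"xyz": [0,0,-40],"angular": [0,0,0]},{"grip": 0.4,"xyz": [0,0,-75],"angular": [0,0,0]},{"grip": 0.4,"xyz": [20,-14,-90],"angular": [0,0,0]},{"grip": 0.4,"xyz": [55,-38,-90],"angular": [0,0,0]},{"grip": 0.4,"xyz": [95,-66,-90],"angular": [0,0,-0.02]},{"grip": 0.4,"xyz": [135,-93,-90],"angular": [0,0,-0.05]},{"grip": 0.4,"xyz": [175,-121,-90],"angular": [0,0,-0.07]},{"grip": 0.4,"xyz": [210,-145,-90],"angular": [0,0,-0.07]},{"grip": 0.4,"xyz": [225,-155,-90],"angular": [0,0,-0.07]}]'

```text
time_s: 3.85
tcp_pos: [0.6194, -0.2203, 0.1432]
ee_rot: [[0.066, -0.998, 0.001], [-0.998, -0.066, -0.001], [0.001, -0.0, -1.0]]
wrist_force: [-0.4, 1.1, -1.7]
gripper_width: 0.612
gripper_force: 30.0
```

```bash
python3 go.py 618.6 -217.4 58 -86; python3 - <<'E'
from h import *
c=cap('top'); save(c,'b2',(280,120,480,270),4)
E
```

```text
shift mm [-3.   0.6 85.2] turn [-0.    -0.001 -0.004] t 3.85 w 0.612 j6 9.3
```

View pics/b2.png

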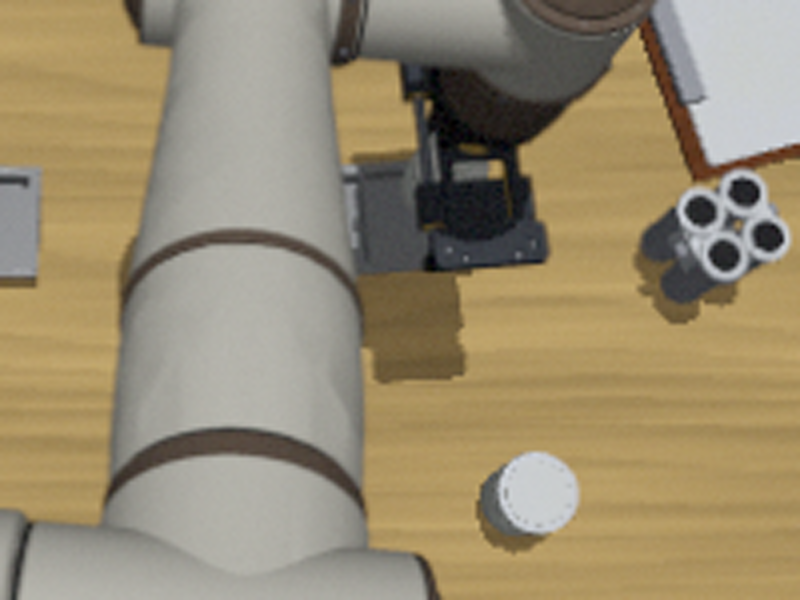

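The bottle is held above the wide compartment (crop 470,190) and clear of the bucket. Lowering it.

Emit:
move_arm --series '[{"grip": 0.4,"xyz": [-3,0,15],"angular": [0,0,0]},{"grip": 0.4,"xyz": [-3,0,40],"angular": [0,0,0]},{"grip": 0.4,"xyz": [-3,0,62],"angular": [0,0,0]},{"grip": 0.4,"xyz": [-3,0,74],"angular": [0,0,0]},{"grip": 0.4,"xyz": [-3,0,80],"angular": [0,0,0]},{"grip": 0.4,"xyz": [-3,0,83],"angular": [0,0,0]},{"grip": 0.4,"xyz": [-3,0,85],"angular": [0,0,0]},{"grip": 0.4,"xyz": [-3,0,85],"angular": [0,0,0]}]'

```text
time_s: 4.7
tcp_pos: [0.6182, -0.2141, 0.0593]
ee_rot: [[0.069, -0.998, 0.001], [-0.998, -0.069, -0.0], [0.0, -0.001, -1.0]]
wrist_force: [-0.9, 0.2, -1.7]
gripper_width: 0.613
gripper_force: 30.0
```

Emit:
move_arm --series '[{"grip": 0.4,"xyz": [2,0,1],"angular": [0,0,0]},{"grip": 0.4,"xyz": [2,0,1.5],"angular": [0,0,0]},{"grip": 0.4,"xyz": [2,0,1.5],"angular": [0,0,0]}]'

```text
time_s: 5.0
tcp_pos: [0.6184, -0.2163, 0.0579]
ee_rot: [[0.069, -0.998, 0.001], [-0.998, -0.069, -0.001], [0.001, -0.001, -1.0]]
wrist_force: [-0.3, 0.2, 0.4]
gripper_width: 0.614
gripper_force: 30.0
```

Emit:
move_arm --series '[{"grip": 0.7,"xyz": [0,0,0],"angular": [0,0,0]},{"grip": 0.85,"xyz": [0,0,0],"angular": [0,0,0]},{"grip": 0.85,"xyz": [0,0,0],"angular": [0,0,0]},{"grip": 0.85,"xyz": [0,0,0],"angular": [0,0,0]},{"grip": 0.85,"xyz": [0,0,-10],"angular": [0,0,0]},{"grip": 0.85,"xyz": [0,0,-40],"angular": [0,0,0]},{"grip": 0.85,"xyz": [0,0,-80],"angular": [0,0,0]},{"grip": 0.85,"xyz": [0,0,-120],"angular": [0,0,0]},{"grip": 0.85,"xyz": [0,0,-130],"angular": [0,0,0]}]'

```text
time_s: 5.9
tcp_pos: [0.6206, -0.2168, 0.194]
ee_rot: [[0.07, -0.997, 0.011], [-0.998, -0.07, -0.003], [0.004, -0.011, -1.0]]
wrist_force: [0.3, -0.7, 1.0]
gripper_width: 0.847
gripper_force: 0.0
```

```bash
python3 go.py 400 271 190 8.4
```

```text
shift mm [-5.020e+02  1.859e+02  2.000e-01] turn [-0.005 -0.012 -1.647] t 5.9 w 0.847 j6 9.1
```

Emit:
move_arm --series '[{"grip": 0.85,"xyz": [-25,9,0],"angular": [0,0,-0.08]},{"grip": 0.85,"xyz": [-70,26,0],"angular": [0,0,-0.22]},{"grip": 0.85,"xyz": [-115,43,0],"angular": [0,0,-0.36]},{"grip": 0.85,"xyz": [-160,59,0],"angular": [0,0,-0.5]},{"grip": 0.85,"xyz": [-205,76,0],"angular": [0,0,-0.64]},{"grip": 0.85,"xyz": [-250,93,0],"angular": [0,0,-0.78]},{"grip": 0.85,"xyz": [-295,109,0],"angular": [0,0,-0.92]},{"grip": 0.85,"xyz": [-340,126,0],"angular": [0,0,-1.06]},{"grip": 0.85,"xyz": [-385,143,0],"angular": [0,0,-1.2]},{"grip": 0.85,"xyz": [-430,159,0],"angular": [0,0,-1.34]}]'

```text
time_s: 6.9
tcp_pos: [0.4285, 0.2035, 0.1877]
ee_rot: [[0.988, -0.155, 0.001], [-0.155, -0.988, 0.001], [0.001, -0.001, -1.0]]
wrist_force: [1.5, 1.5, 0.0]
gripper_width: 0.846
gripper_force: 0.0
```

```bash
python3 go.py 400 271 53 8.4
```

```text
shift mm [-38.7 -62.1 134.7] turn [-0.001 -0.001 -0.302] t 6.9 w 0.846 j6 36.0
```

Emit:
move_arm --series '[{"grip": 1,"xyz": [-19,-31,0],"angular": [0,0,-0.12]},{"grip": 1,"xyz": [-37,-60,0],"angular": [0,0,-0.24]},{"grip": 1,"xyz": [-38,-62,5],"angular": [0,0,-0.3]},{"grip": 1,"xyz": [-38,-62,30],"angular": [0,0,-0.3]},{"grip": 1,"xyz": [-38,-62,50],"angular": [0,0,-0.3]},{"grip": 1,"xyz": [-38,-62,60],"angular": [0,0,-0.3]},{"grip": 1,"xyz": [-38,-62,60],"angular": [0,0,-0.3]}]'

```text
time_s: 7.6
tcp_pos: [0.4016, 0.2687, 0.1261]
ee_rot: [[0.99, 0.138, -0.002], [0.138, -0.99, -0.002], [-0.002, 0.002, -1.0]]
wrist_force: [-0.4, 0.2, 0.5]
gripper_width: 1.0
gripper_force: 0.0
```

```bash
python3 go.py 400 271 53 8.4; python3 - <<'E'
from h import *
c=cap('scene'); save(c,'m1',(350,130,520,260),4)
E
```

```text
shift mm [-1.1 -2.7 73.1] turn [ 0.002  0.002 -0.008] t 7.6 w 1.0 j6 44.8
```

View pics/m1.png

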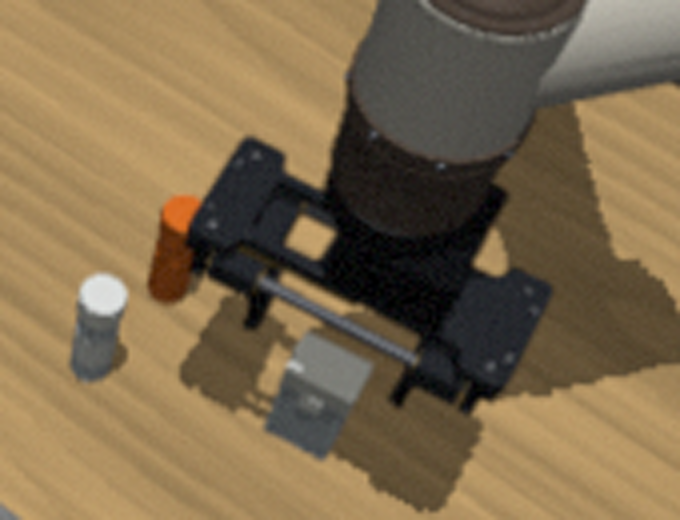

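The mailer (crop 320,400) lies between the open fingers, and the orange tube is clear of the gripper's end. Lowering and closing.

Emit:
move_arm --series '[{"grip": 1,"xyz": [-1,-2,15],"angular": [0,0,-0.01]},{"grip": 1,"xyz": [-1,-2,45],"angular": [0,0,-0.01]},{"grip": 1,"xyz": [-1,-2,65],"angular": [0,0,-0.01]},{"grip": 1,"xyz": [-1,-2,73],"angular": [0,0,-0.01]},{"grip": 0.3,"xyz": [-1,-2,73],"angular": [0,0,-0.01]},{"grip": 0.3,"xyz": [-1,-2,73],"angular": [0,0,-0.01]},{"grip": 0.3,"xyz": [-1,-2,73],"angular": [0,0,-0.01]},{"grip": 0.3,"xyz": [-1,-2,73],"angular": [0,0,-0.01]},{"grip": 0.3,"xyz": [-1,-2,73],"angular": [0,0,-0.01]},{"grip": 0.3,"xyz": [-1,-2,73],"angular": [0,0,-0.01]}]'

```text
time_s: 8.65
tcp_pos: [0.401, 0.2713, 0.0544]
ee_rot: [[0.989, 0.148, 0.0], [0.148, -0.989, 0.001], [0.001, -0.001, -1.0]]
wrist_force: [-0.3, 0.0, -0.6]
gripper_width: 0.539
gripper_force: 0.4
```

Emit:
move_arm --series '[{"grip": 0.3,"xyz": [0,0,0],"angular": [0,0,0]},{"grip": 0.3,"xyz": [0,0,0],"angular": [0,0,0]}]'

```text
time_s: 8.85
tcp_pos: [0.401, 0.2713, 0.0543]
ee_rot: [[0.989, 0.148, 0.0], [0.148, -0.989, 0.0], [0.0, -0.0, -1.0]]
wrist_force: [-0.6, -0.1, 2.0]
gripper_width: 0.527
gripper_force: 30.0
```

Emit:
move_arm --series '[{"grip": 0.3,"xyz": [0,0,-8],"angular": [0,0,0]},{"grip": 0.3,"xyz": [0,0,-35],"angular": [0,0,0]},{"grip": 0.3,"xyz": [0,0,-75],"angular": [0,0,0]},{"grip": 0.3,"xyz": [0,0,-110],"angular": [0,0,0]},{"grip": 0.3,"xyz": [0,0,-120],"angular": [0,0,0]}]'

```text
time_s: 9.35
tcp_pos: [0.4023, 0.2726, 0.1783]
ee_rot: [[0.989, 0.148, 0.006], [0.148, -0.989, 0.006], [0.006, -0.005, -1.0]]
wrist_force: [-0.4, 1.4, -1.1]
gripper_width: 0.524
gripper_force: 30.0
```

```bash
python3 go.py 610.5 -100.7 174 -86
```

```text
shift mm [150.5 400.1   3.3] turn [-9.00e-03 -1.00e-03  1.65e+00] t 9.35 w 0.524 j6 45.1
```

Emit:
move_arm --series '[{"grip": 0.3,"xyz": [6,16,0],"angular": [0,0,0.06]},{"grip": 0.3,"xyz": [18,48,0],"angular": [0,0,0.18]},{"grip": 0.3,"xyz": [32,85,0],"angular": [0,0,0.31]},{"grip": 0.3,"xyz": [46,122,0],"angular": [0,0,0.44]},{"grip": 0.3,"xyz": [60,159,0],"angular": [0,0,0.57]},{"grip": 0.3,"xyz": [74,196,0],"angular": [0,0,0.7]},{"grip": 0.3,"xyz": [88,233,0],"angular": [0,0,0.83]},{"grip": 0.3,"xyz": [102,270,0],"angular": [0,0,0.96]},{"grip": 0.3,"xyz": [116,307,0],"angular": [0,0,1.09]},{"grip": 0.3,"xyz": [128,340,0],"angular": [0,0,1.22]}]'

```text
time_s: 10.35
tcp_pos: [0.5777, -0.048, 0.1732]
ee_rot: [[0.473, -0.881, -0.002], [-0.881, -0.473, 0.0], [-0.001, 0.002, -1.0]]
wrist_force: [0.1, 1.2, -1.2]
gripper_width: 0.527
gripper_force: 30.0
```

```bash
python3 go.py 610.5 -100.7 160 -86
```

```text
shift mm [61.9 -4.  13.1] turn [0.002 0.001 0.423] t 10.35 w 0.527 j6 17.0
```

Emit:
move_arm --series '[{"grip": 0.3,"xyz": [25,-1,4],"angular": [0,0,0.13]},{"grip": 0.3,"xyz": [48,-3,9],"angular": [0,0,0.26]},{"grip": 0.3,"xyz": [60,-4,13],"angular": [0,0,0.38]},{"grip": 0.3,"xyz": [62,-4,15],"angular": [0,0,0.42]},{"grip": 0.3,"xyz": [62,-4,30],"angular": [0,0,0.42]},{"grip": 0.3,"xyz": [62,-4,50],"angular": [0,0,0.42]},{"grip": 0.3,"xyz": [62,-4,70],"angular": [0,0,0.42]},{"grip": 0.3,"xyz": [62,-4,78],"angular": [0,0,0.42]},{"grip": 0.3,"xyz": [62,-4,78],"angular": [0,0,0.42]},{"grip": 0.3,"xyz": [62,-4,78],"angular": [0,0,0.42]}]'

```text
time_s: 11.35
tcp_pos: [0.6112, -0.0988, 0.0965]
ee_rot: [[0.079, -0.997, 0.001], [-0.997, -0.079, -0.0], [0.0, -0.001, -1.0]]
wrist_force: [0.5, 0.5, 0.1]
gripper_width: 0.525
gripper_force: 30.0
```

```bash
python3 go.py 610.5 -100.7 58.3 -86; python3 - <<'E'
from h import *
c=cap('scene'); save(c,'m2',(170,120,330,240),4)
E
```

```text
shift mm [ 1.8  0.9 38.2] turn [-0.001 -0.     0.009] t 11.35 w 0.525 j6 -1.3
```

View pics/m2.png

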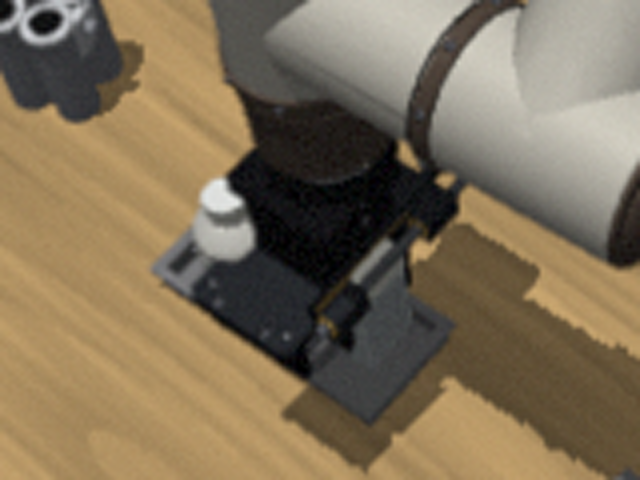

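The bottle stands upright in the wide compartment (crop 223,225) and the mailer hangs over the outer narrow one. Lowering the mailer.

Emit:
move_arm --series '[{"grip": 0.3,"xyz": [2,0,10],"angular": [0,0,0.01]},{"grip": 0.3,"xyz": [2,0,24],"angular": [0,0,0.01]},{"grip": 0.3,"xyz": [2,0,32],"angular": [0,0,0.01]},{"grip": 0.3,"xyz": [2,0,35],"angular": [0,0,0.01]},{"grip": 0.3,"xyz": [2,0,37],"angular": [0,0,0.01]},{"grip": 0.3,"xyz": [2,0,38],"angular": [0,0,0.01]},{"grip": 0.3,"xyz": [2,0,38],"angular": [0,0,0.01]}]'

```text
time_s: 12.1
tcp_pos: [0.6111, -0.1008, 0.0584]
ee_rot: [[0.069, -0.998, 0.001], [-0.998, -0.069, -0.0], [0.0, -0.001, -1.0]]
wrist_force: [-0.6, 0.3, -0.4]
gripper_width: 0.524
gripper_force: 30.0
```

Emit:
move_arm --series '[{"grip": 0.3,"xyz": [0,0,0.7],"angular": [0,0,0]},{"grip": 0.6,"xyz": [0,0,0.7],"angular": [0,0,0]},{"grip": 0.8,"xyz": [0,0,0.7],"angular": [0,0,0]},{"grip": 0.8,"xyz": [0,0,0.7],"angular": [0,0,0]},{"grip": 0.8,"xyz": [0,0,0.7],"angular": [0,0,0]},{"grip": 0.8,"xyz": [0,0,-10],"angular": [0,0,0]},{"grip": 0.8,"xyz": [0,0,-40],"angular": [0,0,0]},{"grip": 0.8,"xyz": [0,0,-80],"angular": [0,0,0]},{"grip": 0.8,"xyz": [0,0,-110],"angular": [0,0,0]},{"grip": 0.8,"xyz": [0,0,-120],"angular": [0,0,0]}]'

```text
time_s: 13.1
tcp_pos: [0.6131, -0.1009, 0.1831]
ee_rot: [[0.07, -0.998, 0.008], [-0.998, -0.07, -0.0], [0.001, -0.008, -1.0]]
wrist_force: [-0.2, 0.3, -0.4]
gripper_width: 0.803
gripper_force: 0.0
```

```bash
python3 go.py 450.5 -136.5 56 -90
```

```text
shift mm [ 24.1 165.7 125.8] turn [-0.008 -0.001  0.07 ] t 13.1 w 0.803 j6 -1.6
```

Emit:
move_arm --series '[{"grip": 0.8,"xyz": [6,35,0],"angular": [0,0,0.03]},{"grip": 0.8,"xyz": [12,80,0],"angular": [0,0,0.07]},{"grip": 0.8,"xyz": [18,125,0],"angular": [0,0,0.07]},{"grip": 0.8,"xyz": [24,155,0],"angular": [0,0,0.07]},{"grip": 0.8,"xyz": [24,163,10],"angular": [0,0,0.07]},{"grip": 0.8,"xyz": [24,163,40],"angular": [0,0,0.07]},{"grip": 0.8,"xyz": [24,163,54],"angular": [0,0,0.07]},{"grip": 0.8,"xyz": [24,163,54],"angular": [0,0,0.07]}]'

```text
time_s: 13.9
tcp_pos: [0.448, -0.1359, 0.1221]
ee_rot: [[-0.002, -1.0, -0.005], [-1.0, 0.002, 0.0], [-0.0, 0.005, -1.0]]
wrist_force: [0.1, 0.8, -0.1]
gripper_width: 0.8
gripper_force: 0.0
```

```bash
python3 go.py 450.5 -136.5 56 -90; python3 - <<'E'
from h import *
c=cap('scene'); save(c,'t1',(170,80,370,240),4)
E
```

```text
shift mm [ 0.6 -2.8 66.1] turn [ 0.005  0.    -0.002] t 13.9 w 0.8 j6 -3.1
```

View pics/t1.png

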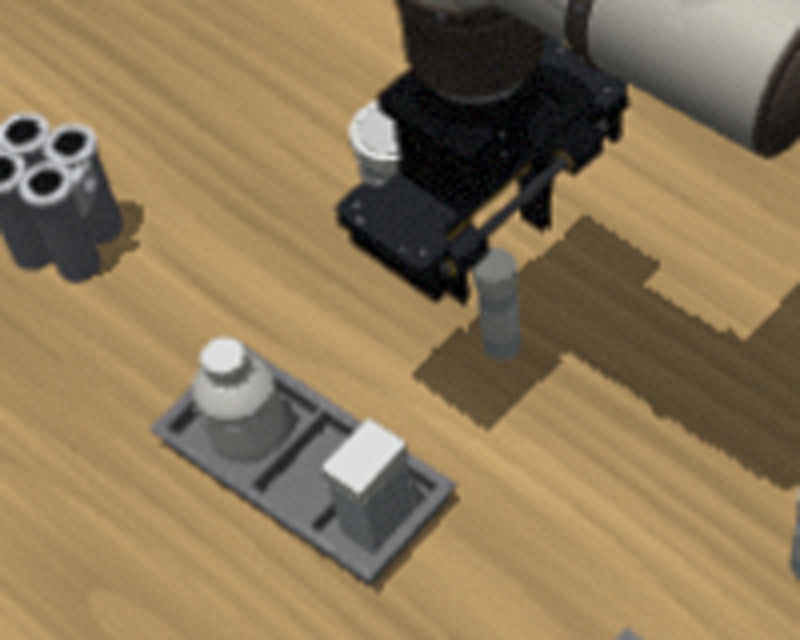

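The bottle (crop 235,400) and mailer (365,485) stand upright in their compartments. The tube (497,300) is centred between the fingers, so I'll lower and grip.

Emit:
move_arm --series '[{"grip": 0.8,"xyz": [0,-2,12],"angular": [0,0,0]},{"grip": 0.8,"xyz": [0,-2,40],"angular": [0,0,0]},{"grip": 0.8,"xyz": [0,-2,60],"angular": [0,0,0]},{"grip": 0.8,"xyz": [0,-2,66],"angular": [0,0,0]},{"grip": 0.15,"xyz": [0,-2,66],"angular": [0,0,0]},{"grip": 0.15,"xyz": [0,-2,66],"angular": [0,0,0]},{"grip": 0.15,"xyz": [0,-2,66],"angular": [0,0,0]},{"grip": 0.15,"xyz": [0,-2,66],"angular": [0,0,0]},{"grip": 0.15,"xyz": [0,-2,66],"angular": [0,0,0]},{"grip": 0.15,"xyz": [0,-2,66],"angular": [0,0,0]}]'

```text
time_s: 14.95
tcp_pos: [0.4522, -0.1359, 0.0584]
ee_rot: [[-0.001, -1.0, 0.001], [-1.0, 0.001, 0.0], [-0.0, -0.001, -1.0]]
wrist_force: [0.5, -0.1, -0.3]
gripper_width: 0.334
gripper_force: 0.0
```

Emit:
move_arm --series '[{"grip": 0.15,"xyz": [0,0,0],"angular": [0,0,0]},{"grip": 0.15,"xyz": [0,0,0],"angular": [0,0,0]},{"grip": 0.15,"xyz": [0,0,0],"angular": [0,0,0]}]'

```text
time_s: 15.25
tcp_pos: [0.4521, -0.1359, 0.0582]
ee_rot: [[-0.001, -1.0, 0.0], [-1.0, 0.001, -0.0], [0.0, -0.0, -1.0]]
wrist_force: [-0.7, -0.6, 2.9]
gripper_width: 0.323
gripper_force: 29.9
```

Emit:
move_arm --series '[{"grip": 0.15,"xyz": [0,0,-8],"angular": [0,0,0]},{"grip": 0.15,"xyz": [0,0,-35],"angular": [0,0,0]},{"grip": 0.15,"xyz": [0,0,-75],"angular": [0,0,0]},{"grip": 0.15,"xyz": [0,-10,-110],"angular": [0,0,0]},{"grip": 0.15,"xyz": [4,-40,-120],"angular": [0,0,-0.03]},{"grip": 0.15,"xyz": [8,-80,-120],"angular": [0,0,-0.07]},{"grip": 0.15,"xyz": [12,-120,-120],"angular": [0,0,-0.07]},{"grip": 0.15,"xyz": [17,-150,-120],"angular": [0,0,-0.07]},{"grip": 0.15,"xyz": [17,-162,-120],"angular": [0,0,-0.07]},{"grip": 0.15,"xyz": [17,-162,-110],"angular": [0,0,-0.07]}]'

```text
time_s: 16.25
tcp_pos: [0.6162, -0.1533, 0.1685]
ee_rot: [[0.069, -0.998, 0.003], [-0.998, -0.069, -0.0], [0.001, -0.003, -1.0]]
wrist_force: [-1.9, 0.1, -1.2]
gripper_width: 0.316
gripper_force: 29.9
```

Emit:
move_arm --series '[{"grip": 0.15,"xyz": [0,0,20],"angular": [0,0,0]},{"grip": 0.15,"xyz": [0,0,45],"angular": [0,0,0]},{"grip": 0.15,"xyz": [0,0,60],"angular": [0,0,0]},{"grip": 0.15,"xyz": [0,0,60],"angular": [0,0,0]},{"grip": 0.15,"xyz": [0,0,60],"angular": [0,0,0]}]'

```text
time_s: 16.75
tcp_pos: [0.6134, -0.1531, 0.1082]
ee_rot: [[0.069, -0.998, -0.001], [-0.998, -0.069, -0.0], [0.0, 0.001, -1.0]]
wrist_force: [0.2, -0.4, 0.5]
gripper_width: 0.321
gripper_force: 29.9
```

```bash
python3 go.py 614.1 -152.5 62.2 -86; python3 - <<'E'
from h import *
c=cap('scene'); save(c,'t2',(180,120,340,240),4)
E
```

```text
shift mm [-0.6 -0.8 46. ] turn [ 0.001 -0.    -0.001] t 16.75 w 0.321 j6 3.3
```

View pics/t2.png

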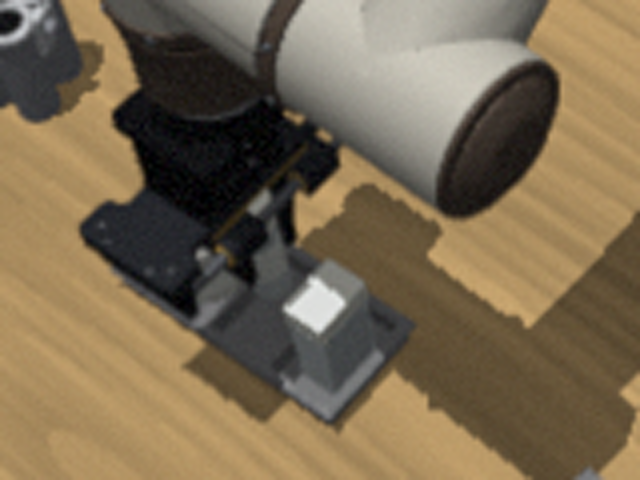

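The tube is held (crop 270,250) over the middle compartment, and the mailer stands clear at (335,320). Lowering.

Emit:
move_arm --series '[{"grip": 0.15,"xyz": [0,0,10],"angular": [0,0,0]},{"grip": 0.15,"xyz": [0,0,28],"angular": [0,0,0]},{"grip": 0.15,"xyz": [0,0,38],"angular": [0,0,0]},{"grip": 0.15,"xyz": [0,0,43],"angular": [0,0,0]},{"grip": 0.15,"xyz": [0,0,45],"angular": [0,0,0]},{"grip": 0.15,"xyz": [0,0,46.5],"angular": [0,0,0]},{"grip": 0.15,"xyz": [0,0,46.5],"angular": [0,0,0]}]'

```text
time_s: 17.5
tcp_pos: [0.6144, -0.1531, 0.0623]
ee_rot: [[0.069, -0.998, 0.001], [-0.998, -0.069, -0.0], [0.0, -0.001, -1.0]]
wrist_force: [-0.9, -0.7, 1.0]
gripper_width: 0.321
gripper_force: 29.9
```

Emit:
move_arm --series '[{"grip": 0.5,"xyz": [0,0,0],"angular": [0,0,0]},{"grip": 0.6,"xyz": [0,0,0],"angular": [0,0,0]},{"grip": 0.6,"xyz": [0,0,0],"angular": [0,0,0]},{"grip": 0.6,"xyz": [0,0,0],"angular": [0,0,0]},{"grip": 0.6,"xyz": [0,0,-10],"angular": [0,0,0]},{"grip": 0.6,"xyz": [0,0,-40],"angular": [0,0,0]},{"grip": 0.6,"xyz": [0,0,-80],"angular": [0,0,0]},{"grip": 0.8,"xyz": [0,0,-110],"angular": [0,0,0]},{"grip": 1,"xyz": [0,0,-120],"angular": [0,0,0]},{"grip": 1,"xyz": [0,0,-120],"angular": [0,0,0]}]'

```text
time_s: 18.5
tcp_pos: [0.6149, -0.1531, 0.1839]
ee_rot: [[0.069, -0.998, 0.004], [-0.998, -0.069, -0.0], [0.0, -0.004, -1.0]]
wrist_force: [1.0, 0.1, -0.8]
gripper_width: 0.789
gripper_force: 0.0
```

```bash
python3 go.py 392.5 -292 125 -90
```

```text
shift mm [123.2 231.7  57.9] turn [-0.004 -0.     0.069] t 18.5 w 0.789 j6 3.3
```

Emit:
move_arm --series '[{"grip": 1,"xyz": [16,30,0],"angular": [0,0,0.03]},{"grip": 1,"xyz": [36,68,0],"angular": [0,0,0.07]},{"grip": 1,"xyz": [57,107,0],"angular": [0,0,0.07]},{"grip": 1,"xyz": [78,146,0],"angular": [0,0,0.07]},{"grip": 1,"xyz": [99,185,10],"angular": [0,0,0.07]},{"grip": 1,"xyz": [117,219,25],"angular": [0,0,0.07]},{"grip": 1,"xyz": [123,231,45],"angular": [0,0,0.07]},{"grip": 1,"xyz": [123,231,57],"angular": [0,0,0.07]},{"grip": 1,"xyz": [123,231,57],"angular": [0,0,0.07]}]'

```text
time_s: 19.4
tcp_pos: [0.3892, -0.2911, 0.1216]
ee_rot: [[-0.003, -1.0, -0.007], [-1.0, 0.003, 0.003], [-0.003, 0.007, -1.0]]
wrist_force: [0.3, -0.3, -0.1]
gripper_width: 1.001
gripper_force: 0.0
```

```bash
python3 go.py 392.5 -292 64 -90; python3 - <<'E'
from h import *
c=cap('scene'); save(c,'j1',(180,70,360,230),4)
E
```

```text
shift mm [ 1.  -3.7 57.6] turn [ 0.007  0.003 -0.003] t 19.4 w 1.001 j6 17.5
```

View pics/j1.png

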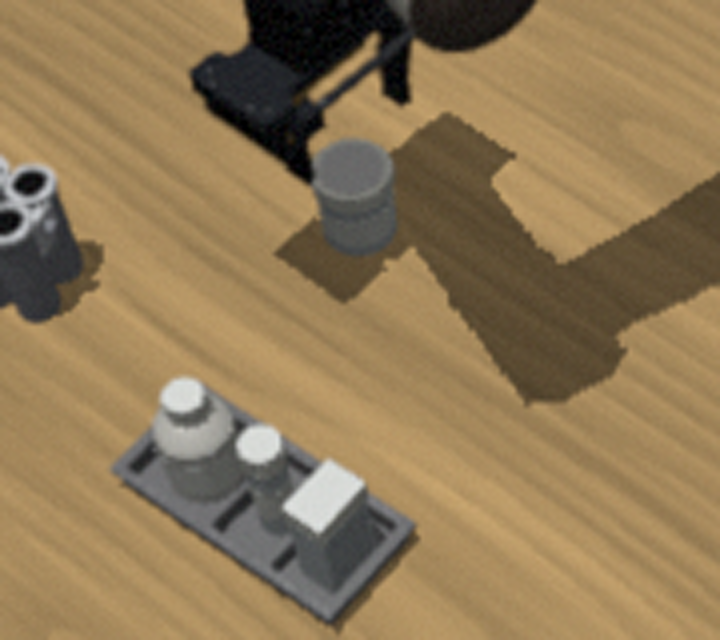

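Kit three is complete and upright: bottle (195,435), tube (265,475), mailer (330,520). The jar is centred under the jaws (355,195). Lowering and gripping its lid.

Emit:
move_arm --series '[{"grip": 1,"xyz": [1,-2,10],"angular": [0,0,0]},{"grip": 1,"xyz": [1,-2,30],"angular": [0,0,0]},{"grip": 1,"xyz": [1,-2,50],"angular": [0,0,0]},{"grip": 1,"xyz": [1,-2,58],"angular": [0,0,0]},{"grip": 0.5,"xyz": [1,-2,58],"angular": [0,0,0]},{"grip": 0.5,"xyz": [1,-2,58],"angular": [0,0,0]},{"grip": 0.5,"xyz": [1,-2,58],"angular": [0,0,0]},{"grip": 0.5,"xyz": [1,-2,58],"angular": [0,0,0]},{"grip": 0.5,"xyz": [1,-2,58],"angular": [0,0,0]},{"grip": 0.5,"xyz": [1,-2,58],"angular": [0,0,0]}]'

```text
time_s: 20.45
tcp_pos: [0.3943, -0.2928, 0.0673]
ee_rot: [[-0.001, -1.0, 0.001], [-1.0, 0.001, -0.0], [0.0, -0.001, -1.0]]
wrist_force: [-1.0, 1.2, 5.8]
gripper_width: 0.676
gripper_force: 30.0
```

Emit:
move_arm --series '[{"grip": 0.5,"xyz": [0,0,-8],"angular": [0,0,0]},{"grip": 0.5,"xyz": [0,0,-35],"angular": [0,0,0]},{"grip": 0.5,"xyz": [0,0,-75],"angular": [0,0,0]},{"grip": 0.5,"xyz": [-10,-5,-110],"angular": [0,0,0]},{"grip": 0.5,"xyz": [-40,-21,-130],"angular": [0,0,0]},{"grip": 0.5,"xyz": [-75,-40,-130],"angular": [0,0,0]},{"grip": 0.5,"xyz": [-115,-61,-130],"angular": [0,0,0]},{"grip": 0.5,"xyz": [-155,-83,-130],"angular": [0,0,0]},{"grip": 0.5,"xyz": [-195,-104,-130],"angular": [0,0,0]},{"grip": 0.5,"xyz": [-235,-126,-130],"angular": [0,0,0]}]'

```text
time_s: 21.45
tcp_pos: [0.5206, -0.0561, 0.197]
ee_rot: [[-0.001, -1.0, 0.0], [-1.0, 0.001, 0.0], [-0.0, -0.0, -1.0]]
wrist_force: [1.1, -0.2, -0.4]
gripper_width: 0.681
gripper_force: 30.0
```

Emit:
move_arm --series '[{"grip": 0.5,"xyz": [-40,-21,0],"angular": [0,0,0]},{"grip": 0.5,"xyz": [-80,-43,0],"angular": [0,0,0.01]},{"grip": 0.5,"xyz": [-120,-64,0],"angular": [0,0,0.02]},{"grip": 0.5,"xyz": [-155,-83,0],"angular": [0,0,0.03]},{"grip": 0.5,"xyz": [-178,-94,0],"angular": [0,0,0.03]},{"grip": 0.5,"xyz": [-184,-98,5],"angular": [0,0,0.03]},{"grip": 0.5,"xyz": [-184,-98,30],"angular": [0,0,0.03]},{"grip": 0.5,"xyz": [-184,-98,60],"angular": [0,0,0.03]},{"grip": 0.5,"xyz": [-184,-98,75],"angular": [0,0,0.03]},{"grip": 0.5,"xyz": [-184,-98,75],"angular": [0,0,0.03]}]'

```text
time_s: 22.45
tcp_pos: [0.6162, 0.1246, 0.1185]
ee_rot: [[-0.032, -0.999, -0.007], [-0.999, 0.032, -0.002], [0.003, 0.007, -1.0]]
wrist_force: [0.1, 0.3, -1.0]
gripper_width: 0.68
gripper_force: 30.0
```

```bash
python3 go.py 618 126 71.3 -91.5; python3 - <<'E'
from h import *
c=cap('scene'); save(c,'j2',(270,170,430,300),4)
E
```

```text
shift mm [-1.6 -2.1 47.2] turn [ 0.007 -0.003 -0.006] t 22.45 w 0.68 j6 -27.9
```

View pics/j2.png

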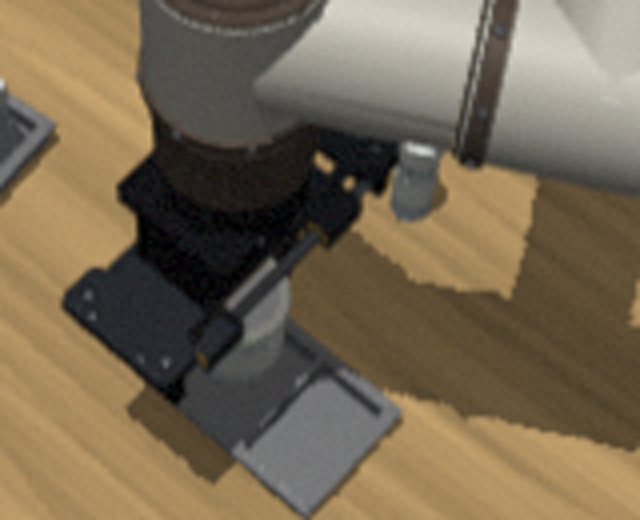

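The jar is held over the wide compartment of tray_two (crop 250,330), whose narrow compartment (325,435) is free. Lowering.

Emit:
move_arm --series '[{"grip": 0.5,"xyz": [0,0,10],"angular": [0,0,0]},{"grip": 0.5,"xyz": [-1,0,26],"angular": [0,0,0]},{"grip": 0.5,"xyz": [-1,0,36],"angular": [0,0,0]},{"grip": 0.5,"xyz": [-1,0,41],"angular": [0,0,0]},{"grip": 0.5,"xyz": [-1,0,44],"angular": [0,0,0]},{"grip": 0.5,"xyz": [-1,0,46],"angular": [0,0,0]},{"grip": 0.5,"xyz": [-1,0,46],"angular": [0,0,0]}]'

```text
time_s: 23.2
tcp_pos: [0.6187, 0.1271, 0.0758]
ee_rot: [[-0.031, -1.0, 0.0], [-1.0, 0.031, 0.0], [-0.0, -0.0, -1.0]]
wrist_force: [-0.5, 0.4, -1.3]
gripper_width: 0.681
gripper_force: 30.0
```

Emit:
move_arm --series '[{"grip": 0.5,"xyz": [0,0,2],"angular": [0,0,0]},{"grip": 0.5,"xyz": [0,0,3.5],"angular": [0,0,0]},{"grip": 0.5,"xyz": [0,0,4.5],"angular": [0,0,0]},{"grip": 0.5,"xyz": [0,0,4.5],"angular": [0,0,0]}]'

```text
time_s: 23.6
tcp_pos: [0.6186, 0.1271, 0.0714]
ee_rot: [[-0.031, -1.0, 0.0], [-1.0, 0.031, 0.0], [-0.0, -0.0, -1.0]]
wrist_force: [-1.3, 0.5, -0.1]
gripper_width: 0.678
gripper_force: 30.0
```

Emit:
move_arm --series '[{"grip": 0.5,"xyz": [0,0,0.5],"angular": [0,0,0]},{"grip": 0.8,"xyz": [0,0,0.5],"angular": [0,0,0]},{"grip": 0.95,"xyz": [0,0,0.5],"angular": [0,0,0]},{"grip": 0.95,"xyz": [0,0,0.5],"angular": [0,0,0]},{"grip": 0.95,"xyz": [0,0,0.5],"angular": [0,0,0]},{"grip": 0.95,"xyz": [0,0,-10],"angular": [0,0,0]},{"grip": 0.95,"xyz": [0,0,-40],"angular": [0,0,0]},{"grip": 0.95,"xyz": [0,0,-80],"angular": [0,0,0]},{"grip": 0.95,"xyz": [0,0,-100],"angular": [0,0,0]},{"grip": 0.95,"xyz": [0,0,-105],"angular": [0,0,0]}]'

```text
time_s: 24.6
tcp_pos: [0.6202, 0.1276, 0.1804]
ee_rot: [[-0.03, -1.0, 0.007], [-1.0, 0.03, 0.002], [-0.003, -0.007, -1.0]]
wrist_force: [0.4, -0.1, -0.2]
gripper_width: 0.948
gripper_force: 0.0
```

Emit:
move_arm --series '[{"grip": 0.9,"xyz": [-1,12,0],"angular": [0,0,-0.14]},{"grip": 0.9,"xyz": [-2,28,0],"angular": [0,0,-0.28]},{"grip": 0.9,"xyz": [-4,46,0],"angular": [0,0,-0.42]},{"grip": 0.9,"xyz": [-6,64,0],"angular": [0,0,-0.56]},{"grip": 0.9,"xyz": [-8,82,0],"angular": [0,0,-0.7]},{"grip": 0.9,"xyz": [-10,100,0],"angular": [0,0,-0.84]},{"grip": 0.9,"xyz": [-10,118,0],"angular": [0,0,-0.98]},{"grip": 0.9,"xyz": [-10,136,0],"angular": [0,0,-1.12]},{"grip": 0.9,"xyz": [-10,150,0],"angular": [0,0,-1.26]},{"grip": 0.9,"xyz": [-10,160,0],"angular": [0,0,-1.4]}]'

```text
time_s: 25.6
tcp_pos: [0.4573, 0.1416, 0.1754]
ee_rot: [[0.981, -0.195, -0.002], [-0.195, -0.981, -0.001], [-0.002, 0.001, -1.0]]
wrist_force: [-0.3, -0.1, 0.5]
gripper_width: 0.896
gripper_force: 0.0
```

```bash
python3 go.py 450.8 137.5 125 0
```

```text
shift mm [-5.5  5.2 50.4] turn [ 0.001  0.002 -0.196] t 25.6 w 0.896 j6 42.1
```

Emit:
move_arm --series '[{"grip": 0.9,"xyz": [-4,4,10],"angular": [0,0,-0.1]},{"grip": 0.9,"xyz": [-6,5,30],"angular": [0,0,-0.2]},{"grip": 0.9,"xyz": [-6,5,48],"angular": [0,0,-0.2]},{"grip": 0.9,"xyz": [-6,5,50],"angular": [0,0,-0.2]},{"grip": 0.9,"xyz": [-6,5,50],"angular": [0,0,-0.2]}]'

```text
time_s: 26.1
tcp_pos: [0.4518, 0.1381, 0.1256]
ee_rot: [[1.0, -0.002, -0.001], [-0.002, -1.0, -0.001], [-0.001, 0.001, -1.0]]
wrist_force: [0.2, 0.5, 1.3]
gripper_width: 0.899
gripper_force: 0.0
```

```bash
python3 go.py 450.8 137.5 58 0; python3 - <<'E'
from h import *
c=cap('scene'); save(c,'u1',(280,150,460,310),3.7)
E
```

```text
shift mm [-0.9  0.5 67.6] turn [ 0.001  0.001 -0.002] t 26.1 w 0.899 j6 53.1
```

View pics/u1.png

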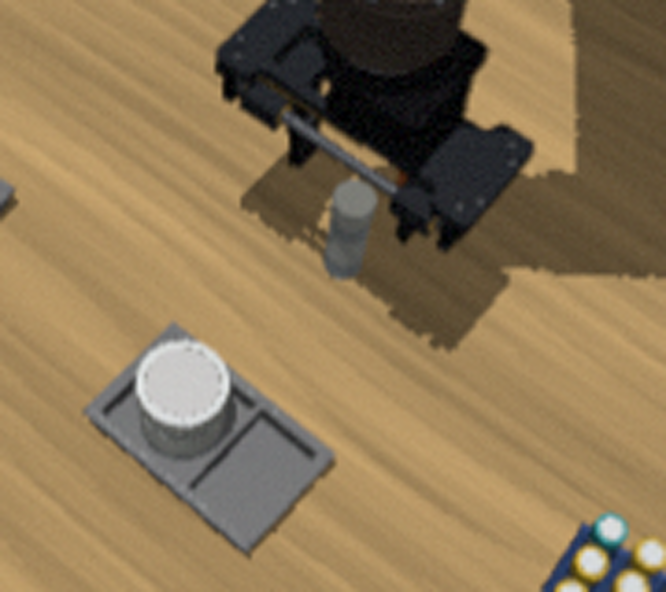

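The jar stands in tray_two's wide compartment (crop 185,395). The white-capped tube (350,225) is between the fingers and the orange one is behind the gripper. Lowering and gripping.

Emit:
move_arm --series '[{"grip": 0.9,"xyz": [0,0,12],"angular": [0,0,0]},{"grip": 0.9,"xyz": [0,0,40],"angular": [0,0,0]},{"grip": 0.9,"xyz": [0,0,60],"angular": [0,0,0]},{"grip": 0.9,"xyz": [0,0,67],"angular": [0,0,0]},{"grip": 0.15,"xyz": [0,0,67],"angular": [0,0,0]},{"grip": 0.15,"xyz": [0,0,67],"angular": [0,0,0]},{"grip": 0.15,"xyz": [0,0,67],"angular": [0,0,0]},{"grip": 0.15,"xyz": [0,0,67],"angular": [0,0,0]},{"grip": 0.15,"xyz": [0,0,67],"angular": [0,0,0]},{"grip": 0.15,"xyz": [0,0,67],"angular": [0,0,0]}]'

```text
time_s: 27.15
tcp_pos: [0.4522, 0.1384, 0.0594]
ee_rot: [[1.0, -0.002, 0.001], [-0.002, -1.0, 0.0], [0.001, -0.0, -1.0]]
wrist_force: [0.0, 0.5, 0.0]
gripper_width: 0.441
gripper_force: 0.0
```

Emit:
move_arm --series '[{"grip": 0.15,"xyz": [0,0,0],"angular": [0,0,0]},{"grip": 0.15,"xyz": [0,0,0],"angular": [0,0,0]},{"grip": 0.15,"xyz": [0,0,0],"angular": [0,0,0]},{"grip": 0.15,"xyz": [0,0,0],"angular": [0,0,0]}]'

```text
time_s: 27.55
tcp_pos: [0.4521, 0.1384, 0.0592]
ee_rot: [[1.0, -0.002, 0.0], [-0.002, -1.0, 0.0], [0.0, -0.0, -1.0]]
wrist_force: [-0.5, -0.2, 0.9]
gripper_width: 0.322
gripper_force: 30.0
```

Emit:
move_arm --series '[{"grip": 0.15,"xyz": [0,0,-8],"angular": [0,0,0]},{"grip": 0.15,"xyz": [0,0,-35],"angular": [0,0,0]},{"grip": 0.15,"xyz": [0,0,-75],"angular": [0,0,0.04]},{"grip": 0.15,"xyz": [0,0,-110],"angular": [0,0,0.14]},{"grip": 0.15,"xyz": [10,-3,-120],"angular": [0,0,0.27]},{"grip": 0.15,"xyz": [28,-9,-120],"angular": [0,0,0.4]},{"grip": 0.15,"xyz": [48,-15,-120],"angular": [0,0,0.53]},{"grip": 0.15,"xyz": [68,-21,-120],"angular": [0,0,0.66]},{"grip": 0.15,"xyz": [88,-28,-120],"angular": [0,0,0.79]},{"grip": 0.15,"xyz": [108,-34,-120],"angular": [0,0,0.92]}]'

```text
time_s: 28.55
tcp_pos: [0.5607, 0.1723, 0.1794]
ee_rot: [[0.6, -0.8, -0.0], [-0.8, -0.6, 0.0], [-0.0, 0.0, -1.0]]
wrist_force: [-0.5, 0.2, -0.8]
gripper_width: 0.316
gripper_force: 30.0
```

```bash
python3 go.py 619.6 191 110 -91.5
```

```text
shift mm [ 20.4 -58.4  69.4] turn [0.   0.   0.67] t 28.55 w 0.316 j6 4.0
```

Emit:
move_arm --series '[{"grip": 0.15,"xyz": [6,-16,0],"angular": [0,0,0.13]},{"grip": 0.15,"xyz": [12,-34,0],"angular": [0,0,0.26]},{"grip": 0.15,"xyz": [17,-50,0],"angular": [0,0,0.39]},{"grip": 0.15,"xyz": [20,-58,0],"angular": [0,0,0.52]},{"grip": 0.15,"xyz": [20,-58,5],"angular": [0,0,0.63]},{"grip": 0.15,"xyz": [20,-58,20],"angular": [0,0,0.67]},{"grip": 0.15,"xyz": [20,-58,45],"angular": [0,0,0.67]},{"grip": 0.15,"xyz": [20,-58,65],"angular": [0,0,0.67]},{"grip": 0.15,"xyz": [20,-58,69],"angular": [0,0,0.67]},{"grip": 0.15,"xyz": [20,-58,69],"angular": [0,0,0.67]}]'

```text
time_s: 29.55
tcp_pos: [0.6182, 0.191, 0.1097]
ee_rot: [[-0.021, -1.0, -0.001], [-1.0, 0.021, -0.001], [0.001, 0.001, -1.0]]
wrist_force: [-0.2, 0.8, 0.3]
gripper_width: 0.32
gripper_force: 30.0
```

```bash
python3 go.py 619.6 191 63.2 -91.5; python3 - <<'E'
from h import *
c=cap('scene'); save(c,'u2',(280,170,460,310),4)
E
```

```text
shift mm [-0.  -1.5 46.5] turn [ 0.001 -0.001  0.005] t 29.55 w 0.32 j6 -32.7
```

View pics/u2.png

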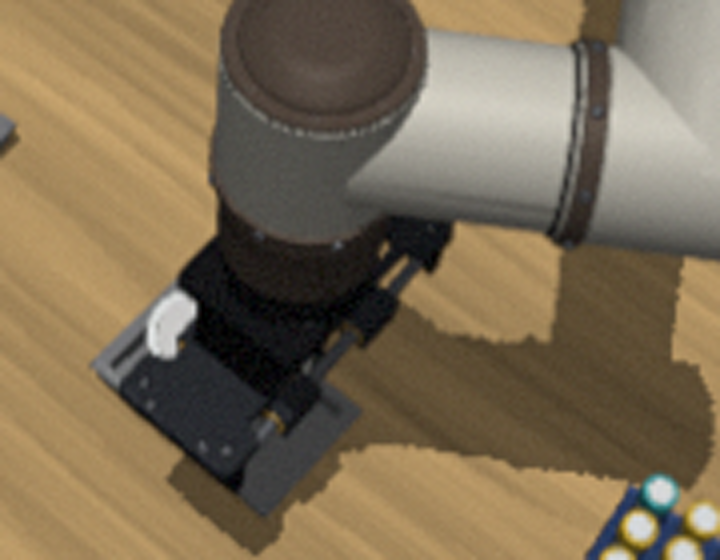

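The tube is over the narrow compartment (hidden behind the jaw near 300,390), and the jar (175,320) is undisturbed. Lowering.

Emit:
move_arm --series '[{"grip": 0.15,"xyz": [0,-1,10],"angular": [0,0,0]},{"grip": 0.15,"xyz": [0,-1,28],"angular": [0,0,0]},{"grip": 0.15,"xyz": [0,-1,38],"angular": [0,0,0]},{"grip": 0.15,"xyz": [0,-1,43],"angular": [0,0,0]},{"grip": 0.15,"xyz": [0,-1,45],"angular": [0,0,0]},{"grip": 0.15,"xyz": [0,-1,47],"angular": [0,0,0]},{"grip": 0.15,"xyz": [0,-1,47],"angular": [0,0,0]}]'

```text
time_s: 30.3
tcp_pos: [0.6197, 0.1914, 0.0634]
ee_rot: [[-0.021, -1.0, 0.001], [-1.0, 0.021, 0.0], [-0.0, -0.001, -1.0]]
wrist_force: [-0.7, -0.3, -0.8]
gripper_width: 0.317
gripper_force: 30.0
```

Emit:
move_arm --series '[{"grip": 0.15,"xyz": [0,0,0.7],"angular": [0,0,0]},{"grip": 0.4,"xyz": [0,0,0.7],"angular": [0,0,0]},{"grip": 0.6,"xyz": [0,0,0.7],"angular": [0,0,0]},{"grip": 0.6,"xyz": [0,0,0.7],"angular": [0,0,0]},{"grip": 0.6,"xyz": [0,0,0.7],"angular": [0,0,0]},{"grip": 0.6,"xyz": [0,0,-10],"angular": [0,0,0]},{"grip": 0.6,"xyz": [0,0,-40],"angular": [0,0,0]},{"grip": 0.6,"xyz": [0,0,-80],"angular": [0,0,0]},{"grip": 0.6,"xyz": [0,0,-120],"angular": [0,0,0]},{"grip": 0.6,"xyz": [0,0,-140],"angular": [0,0,0]}]'

```text
time_s: 31.3
tcp_pos: [0.621, 0.1917, 0.2086]
ee_rot: [[-0.02, -1.0, 0.007], [-1.0, 0.02, 0.003], [-0.003, -0.007, -1.0]]
wrist_force: [0.2, -0.2, -0.0]
gripper_width: 0.597
gripper_force: 0.0
```

Emit:
move_arm --series '[{"grip": 0.6,"xyz": [10,30,0],"angular": [0,0,0]},{"grip": 0.6,"xyz": [25,70,0],"angular": [0,0,0]},{"grip": 0.6,"xyz": [45,115,0],"angular": [0,0,0]},{"grip": 0.6,"xyz": [60,155,0],"angular": [0,0,0]},{"grip": 0.6,"xyz": [75,190,0],"angular": [0,0,0]},{"grip": 0.6,"xyz": [80,200,0],"angular": [0,0,0]},{"grip": 0.6,"xyz": [80,200,0],"angular": [0,0,0]}]'

```text
time_s: 32.0
tcp_pos: [0.4169, 0.115, 0.2043]
ee_rot: [[-0.02, -1.0, 0.002], [-1.0, 0.02, 0.001], [-0.001, -0.002, -1.0]]
wrist_force: [1.6, -0.0, 0.3]
gripper_width: 0.6
gripper_force: 0.0
```

```bash
python3 - <<'E'
from h import *
c=cap('scene'); save(c,'end',(150,80,500,375),2)
E
```

```text
(no output)
```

View pics/end.png

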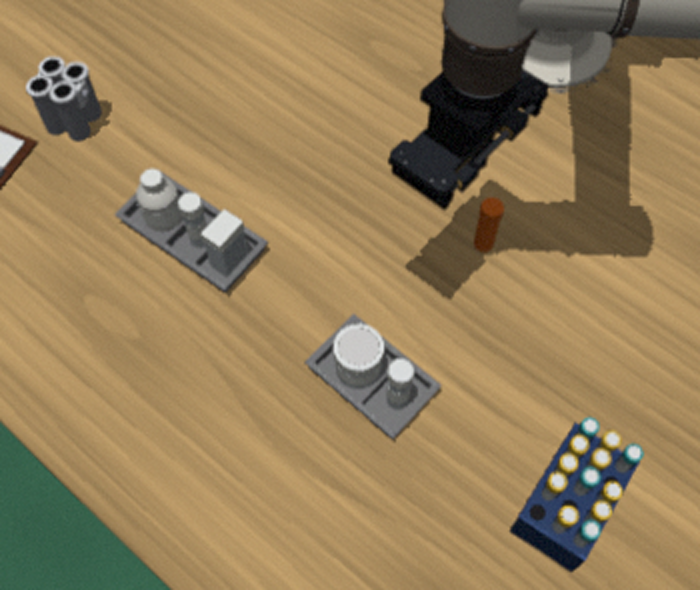

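All five items stand upright, each in its own compartment: bottle (157,198), tube (190,220) and mailer (222,240) in one tray, jar (358,352) and tube (400,380) in the other. The rack, bucket and orange tube haven't moved, and the arm is clear.

```bash
python3 -c "
from station import r
print(r.finish_job())"
```

```text
the job is handed in; nothing more can be done
None
```

Both kits are made up and handed in at about 32 s: the bottle, mailer and one tube in the three-compartment tray, the jar and the other tube in the two-compartment one, all standing upright, with the rack, bucket and orange tube left where they stood.

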